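# Load the green filter and close the light-tight chamber

## Task

Stand the green filter flat in the middle of the open grey measuring chamber, wholly on the white disc on its floor, and let go of it; then close the chamber with its wide blue lid, seated level and fully home. Lower both into place rather than dropping them, and leave the amber filter where it is.

Things in the scene. Friction and masses are not known exactly. Their poses are not given: they have to be found in the camera images.
- chamber: Measuring chamber: open round grey pot bolted to the metal board (cannot move). 136 mm outside diameter, 46 mm high, wall 4 mm (mouth 128 mm), floor 6 mm thick; dark foot flange 156 mm diameter, 6 mm high. Its black inner floor has a white disc, 80 mm diameter, painted in the middle. Origin: centre of the underside, at the board's surface; z up.
- lid: Loose lid, right side up, about 0.3 kg: blue round plate 144 mm diameter, 6 mm thick; upright black knob in its middle, 28 mm diameter, 34 mm high; below, a plug 8 mm deep, 116 mm diameter tapering to 106, entering the chamber's mouth. Origin: centre of the plug's underside, z up: plate top at 14, knob top at 48 mm; when home on the rim, 38 mm above the chamber's origin.
- green_filter: Green filter, the one to load: black round cell, 42 mm diameter, 20 mm high, standing flat, a green disc on its top face. About 0.08 kg. Origin: centre of its underside; z up. It stands in a loose row with the amber filter and an empty black ring of the same size, 75 mm or more apart centre to centre.
- amber_filter: The amber filter, to be left alone: the same black cell, 42 mm diameter and 20 mm high, with an amber (orange) disc on its top face. Origin: centre of its underside; z up.
There are look-alikes about, which are no part of the job. Leave any pink or purple look-alike of the green_filter alone.

How it is judged:
By the outcome, as a careful person would: the job done as asked, in the order asked, and still so for the second after the job is handed in, with the robot touching nothing.
It also fails if it takes over 53 s, if anything falls off the work surface, if the arm or the gripper's body presses on something with over 40 N, if the wrist force passes 120 N, or if a joint passes its speed limit or range.

## Robot

A 7-joint arm with a two-finger parallel gripper is mounted at the origin on the work surface. World frame = base frame: x ahead of the robot, y to its left, z up, the work surface at z = 0. Lengths are in mm, angles in rad, forces in N, time in s.
With the tool pointing down it reaches from about 425 to 975 mm from the base axis. Payload 16.7 kg.
Tool frame: the origin (TCP) lies on the mounting face of the last link; the fingertips stand 173 mm ahead of it and the grasp point (between the pads) lies 155 mm ahead of it (ctrl.tip_extent is the distance from the TCP to the fingertips, in mm); z points along the fingers, x is the direction in which the jaws open and shut, and the axes are right-handed (so a half turn about z gives the same grasp; the last joint's range is limited). The gripper opens to 85 mm and grips with 20 to 120 N. Pads are 22 mm wide; open, the fingers measure 114 mm over their backs; the gripper's body (76 mm by 85 mm) begins 54 mm behind the grasp point. The pads swing forward as they close: fully open they stand 13 mm farther back than shut.
Start: joints at [1.181, 0.426, 0.074, 1.606, -0.034, 1.111, -0.067], TCP at [160.286, -655.665, 404.702] pointing down, gripper open.
Joint ranges: [-2.85, 2.85], [-0.5, 2.14], [-1.23, 1.37], [0.21, 2.46], [-1.02, 4.16], [0.16, 2.05], [-2.73, 2.73]. Speed limits (rad/s): [1.89, 1.89, 2.39, 2.39, 3.01, 3.01, 3.01].

## Interface

Orientations are given as a 3x3 rotation matrix whose columns are the frame's x, y, z axes.
In Python, from workcell import monitor, viewer, job, spot_in, outline_of, landmark_of, ctrl gives the robot as it stands.
- The arm moves only by the tool play_rows, never from a script. Its argument "series" is a list of rows, each an object with "delta_rot": the turn, a rotation vector about the tool's x, y, z as a fraction of full scale, a list of three; "slide": the shift along the tool's x, y, z as a fraction of full scale, a list of three; "hand": the closure, from 0 (fully open) to 1 (shut). A call has 1 to 12 rows; each row is the pose to reach, as a shift and turn from the pose measured when the call began, along the tool's axes at that moment, turning the shorter way round; what a row does not reach only later rows make up. Full scale, the value 1, is 0.12 m for a shift and 180 degrees for a turn. A row lasts 1/10 s, in which the tool goes at most 50 mm and 8.59 degrees, less where a joint would pass 70% of its speed; a pose out of reach is approached as far as the arm can. A call with a number of a shift or a turn outside -1 to 1 is refused whole. A call with a gripper value outside its range is refused whole. The fingers move at their own pace and stop on an object; "force" is the grip in N (left out, the last holds). Time passes only in rows, so rows that repeat a pose let the fingers close. It gives the time, the measured TCP pose, the force and the opening at its end, in the units of the state.
- monitor.state(): the state, without advancing time (a new reading comes with each control period).
- viewer.get_image(name): name is "scene" or "side" or "wrist"; returns the picture (384x512x3 uint8, blue, green, red); there is no depth.
- viewer.get_calibration(name): a dict with "camera_matrix" (3x3 intrinsics, pixels), "k1" (the pictures are not rectified: a ray, as slopes to the right and down, at radius r is drawn at 1 + k1 r^2 times it, then the intrinsics apply), "pose" (4x4, takes a point from camera to world coordinates); the wrist camera has in their place "mount" (4x4, takes a point from camera to tool coordinates, whose origin is the TCP and whose axes are the tool frame's). Camera axes: x right, y up, looking along -z (the intrinsics and any distortion apply to the point x, -y, -z); pixel columns grow to the right and rows downward; lengths in mm; the calibration is good to about 2 mm. A picture is of the moment at which its call begins: read the wrist's pose just before it. get_calibration takes no time and is no camera call.
- job.job_done(): hands the job in, once; it reports no verdict.
Trained networks look in the newest picture that a camera, given by its name, has taken for a name from the list of things; names that differ only in an ending like _2 or _b are one class to them, and where a whole thing is asked for, a point or a joint stands for the part that bears it (a point fixed in the world has none). Each returns a list of dicts, best first, with "confidence" (0 to 1); they miss things now and then, are a little off and sometimes report something else, mostly with a low value. They report only what shows in the picture. A call takes as long as a camera call. They do not tell look-alikes from the thing itself.
- spot_in(target, camera): "box" ([left, top, right, bottom] in pixels, round what is visible of it).
- outline_of(target, camera): "mask" (384x512 bool, what is visible of it) and "box" ([left, top, right, bottom] in pixels, round what is visible of it).
- landmark_of(target, camera): "uv" ([column, row] in pixels: a listed point, or the origin of a listed thing).
The state is a dict: "t": time; "joints": joint angles; "dq": joint speeds; "effort": joint torques, N m; "tcp_pos": TCP position; "orientation": TCP orientation; "contact_force": force on the tool from outside, world axes, zero at the start; "torque": the same for the moment, N m; "grip_width": finger opening in mm.
Only numpy, scipy, OpenCV 4.12 (cv2) and the standard library are available. Lean on these libraries where they do the work, as an engineer would, in place of code of your own. Each camera call takes 0.05 s, during which the arm holds its last target.

## Working session

There is one attempt and no reset: what is moved stays moved. The work goes in short steps, Python scripts to look and compute and a tool call to move; the robot and the scene stay as the last step left them, time stands still between calls to the robot, and variables do not carry over. Pictures are saved under pics/ and viewed, and the job is handed in when it is done.

Besides the shell and the picture viewer there is one more tool, called in YAML: its name, and indented under it one key for each argument. play_rows: Moves the arm, as the interface text tells. Its arguments: {"type":"object","properties":{"series":{"type":"array","items":{"type":"object","properties":{"delta_rot":{"type":"array","items":{"type":"number","minimum":-1,"maximum":1}},"slide":{"type":"array","items":{"type":"number","minimum":-1,"maximum":1}},"hand":{"type":"number"}}}},"force":{"type":"number"}},"required":["series"]}

```bash
mkdir -p pics; ls
python3 - <<'E'
from workcell import monitor, viewer
import cv2,numpy as np
s=monitor.state(); print(s)
for n in ["scene","side","wrist"]:
    im=viewer.get_image(n); cv2.imwrite(f"pics/{n}0.png",im)
    c=viewer.get_calibration(n); print(n,{k:np.round(v,4).tolist() for k,v in c.items()})
E
```

```text
pics
{'t': 0.0, 'joints': array([ 1.18152967,  0.42669475,  0.07386581,  1.60663452, -0.03405417,
        1.11083105, -0.06712956]), 'dq': array([ 2.81118202e-04, -1.45200190e-03,  4.18006800e-05,  5.50668513e-04,
        1.00749074e-03, -1.06293266e-03,  1.50152760e-03]), 'effort': array([-3.92066140e-04, -9.49840593e+01,  3.76075208e+00, -4.63540220e+01,
        1.93103089e-02,  1.00670918e-02, -6.19198431e-05]), 'tcp_pos': array([ 160.21850746, -655.49879821,  404.02363922]), 'orientation': array([[ 2.37421986e-01, -9.71406507e-01, -4.46018234e-04],
       [-9.71405738e-01, -2.37422363e-01,  1.23057666e-03],
       [-1.30128488e-03,  1.41098715e-04, -9.99999143e-01]]), 'contact_force': array([-0.00487858, -0.16905846, -0.14704871]), 'torque': array([ 0.00138433, -0.02238846, -0.00065976]), 'grip_width': 85.37104047648235}
scene {'camera_matrix': [[477.5522, 0.0, 258.9825], [0.0, 477.5522, 187.6466], [0.0, 0.0, 1.0]], 'k1': -0.0951, 'pose': [[-0.7952, -0.5017, 0.3405, 913.7309], [0.6061, -0.6431, 0.4681, 487.9107], [-0.0159, 0.5786, 0.8155, 870.2719], [0.0, 0.0, 0.0, 1.0]]}
side {'camera_matrix': [[384.7418, 0.0, 257.6726], [0.0, 384.7418, 193.7287], [0.0, 0.0, 1.0]], 'k1': 0.0163, 'pose': [[-0.9725, 0.1203, -0.1993, 419.523], [-0.2328, -0.504, 0.8317, 593.1244], [-0.0003, 0.8553, 0.5182, 404.0876], [0.0, 0.0, 0.0, 1.0]]}
wrist {'camera_matrix': [[307.6714, 0.0, 255.5167], [0.0, 307.6714, 188.7738], [0.0, 0.0, 1.0]], 'k1': -0.0372, 'mount': [[1.0, -0.0007, -0.0, -0.0774], [-0.0007, -0.956, -0.2932, -74.25], [0.0002, 0.2932, -0.956, 30.9402], [0.0, 0.0, 0.0, 1.0]]}
```

View pics/scene0.png

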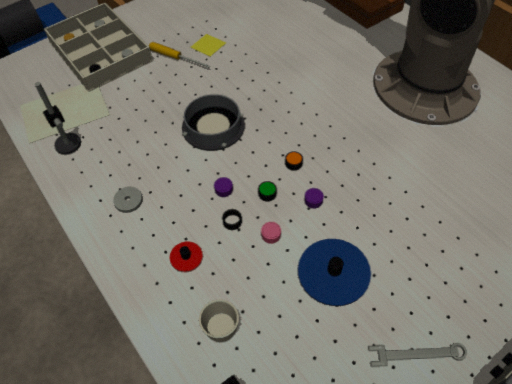

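View pics/side0.png

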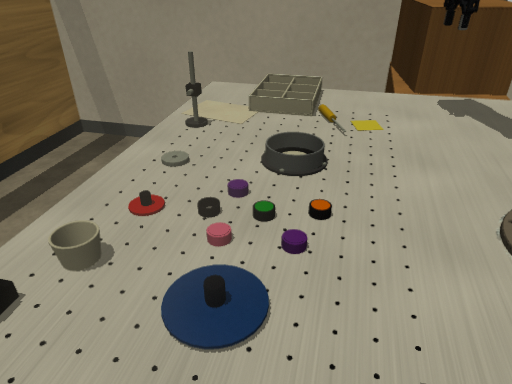

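View pics/wrist0.png

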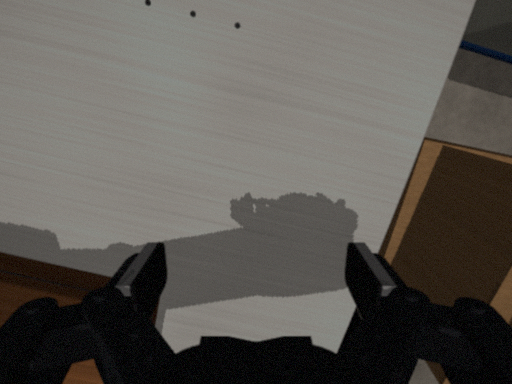

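The scene picture shows the chamber at (213,122), the blue lid at (335,270), a green-topped cell at (267,189), amber at (294,160), the empty ring at (232,219), purple look-alikes at (223,186) and (314,197), and a pink one at (271,231). The side view agrees: green (264,210), amber (320,208), chamber (295,152), lid (216,300).

```bash
cat > h.py <<'E'
from workcell import monitor, viewer, spot_in, outline_of, landmark_of
import cv2,numpy as np
from scipy.optimize import least_squares
def cam(n,st=None):
    c=viewer.get_calibration(n); K=np.array(c["camera_matrix"]);k1=c["k1"]
    if "pose" in c: P=np.array(c["pose"])
    else:
        st=st or monitor.state(); T=np.eye(4);T[:3,:3]=st["orientation"];T[:3,3]=st["tcp_pos"];P=T@np.array(c["mount"])
    return K,k1,P
def proj(C,X):
    K,k1,P=C; X=np.atleast_2d(X); p=(X-P[:3,3])@P[:3,:3]; s=np.c_[p[:,0]/-p[:,2],-p[:,1]/-p[:,2]]
    s=s*(1+k1*(s**2).sum(1,keepdims=True)); return s*K[0,0]+K[:2,2]
def ray(C,uv):
    K,k1,P=C; q=cv2.undistortPoints(np.array(uv,float).reshape(-1,1,2),K,np.array([k1,0,0,0.])).reshape(-1,2)
    d=np.c_[q[:,0],-q[:,1],-np.ones(len(q))]@P[:3,:3].T; return P[:3,3],d
def onz(C,uv,z):
    o,d=ray(C,uv); return o+d*((z-o[2])/d[:,2])[:,None]
def tri(Cs,uvs):
    f=lambda X:np.concatenate([(proj(C,X)[0]-u) for C,u in zip(Cs,uvs)])
    r=least_squares(f,[600,0,10.]); return r.x,np.abs(r.fun).max()
E
python3 - <<'E'
from h import *
S={}
Cs={n:cam(n) for n in("scene","side")}
for n in("scene","side"):
    viewer.get_image(n)
    for t in("chamber","lid","green_filter","amber_filter"):
        l=landmark_of(t,n)
        for q in l[:4]: print(n,t,np.round(q["uv"],1),round(q["confidence"],2),onz(Cs[n],q["uv"],0)[0].round(1))
        if l:S[n,t]=l[0]["uv"]
for t in("chamber","lid","green_filter","amber_filter"):
    try: print(t,tri(list(Cs.values()),[S["scene",t],S["side",t]]))
    except KeyError as e: print(e)
im=cv2.imread("pics/scene0.png")[140:260,190:350]; cv2.imwrite("pics/crop.png",cv2.resize(im,None,fx=5,fy=5,interpolation=2))
E
```

```text
scene chamber [214.2 125.4] 0.71 [ 523.3 -230.     0. ]
scene lid [333.2 272.2] 0.61 [559.  243.2   0. ]
scene lid [217.3 126.9] 0.6 [ 520.1 -221.1    0. ]
scene green_filter [266.5 192.6] 0.72 [545.4   9.3   0. ]
scene green_filter [312.3 200.9] 0.62 [479.9  88.5   0. ]
scene green_filter [221.2 188.7] 0.6 [618.7 -61.3   0. ]
scene amber_filter [291.  160.9] 0.62 [445.4 -26.5  -0. ]
side chamber [292.9 162.4] 0.98 [ 527.7 -212.3    0. ]
side lid [220.7 306.4] 0.65 [554.9 244.9   0. ]
side green_filter [241.6 195.1] 0.9 [605.2 -42.8   0. ]
side green_filter [292.5 248.9] 0.85 [478.8 100.9   0. ]
side green_filter [265.3 213.2] 0.82 [544.7   9.5   0. ]
side green_filter [219.2 239.8] 0.63 [603.2 105.9   0. ]
side amber_filter [322.  210.1] 0.66 [442.6 -25.6   0. ]
chamber (array([ 526.38650932, -228.76812521,   -4.30051795]), np.float64(2.0450432821509565))
lid (array([556.57335822, 241.37281974,  -4.48304881]), np.float64(0.37334925552238474))
green_filter (array([575.842967  ,  47.29080022,  60.68388993]), np.float64(2.61900784124245))
amber_filter (array([443.09939439, -28.73703119,  -2.57964572]), np.float64(0.3801677975133373))
```

Run:
```python
from h import *
# colour-blob triangulation on saved first pictures
a=cv2.imread("pics/scene0.png");b=cv2.imread("pics/side0.png")
def cen(im,f,roi):
    x0,y0,x1,y1=roi; r=im[y0:y1,x0:x1].astype(int); m=f(r[...,0],r[...,1],r[...,2]); v,u=np.nonzero(m); return (u.mean()+x0,v.mean()+y0),m.sum()
g=lambda B,G,R:(G>R+30)&(G>B+30); o=lambda B,G,R:(R>G+40)&(R>B+60); bl=lambda B,G,R:(B>R+30)&(B>G+20)
Cs=[cam("scene"),cam("side")]
for n,f,r1,r2 in(("green",g,(250,170,285,205),(245,195,285,225)),("amber",o,(280,145,310,175),(305,195,335,222))):
    u,n1=cen(a,f,r1);w,n2=cen(b,f,r2);print(n,u,n1,w,n2,tri(Cs,[u,w]),onz(Cs[0],u,20)[0],onz(Cs[1],w,20)[0])
```

```text
green (np.float64(267.0), np.float64(188.30167597765364)) 179 (np.float64(263.69325153374234), np.float64(205.9079754601227)) 163 (array([546.5534144 ,  12.29049414,  18.49083201]), np.float64(0.6162996712867539)) [545.98973968  11.99451306  20.        ] [546.4994515   15.88928827  20.        ]
amber (np.float64(293.7315436241611), np.float64(157.71812080536913)) 149 (np.float64(320.21084337349396), np.float64(204.33132530120483)) 166 (array([445.92401349, -17.82611312,  18.18146267]), np.float64(0.6677268655486728)) [445.33293789 -17.98734117  20.        ] [446.43116389 -13.50231379  20.        ]
```

View pics/crop.png

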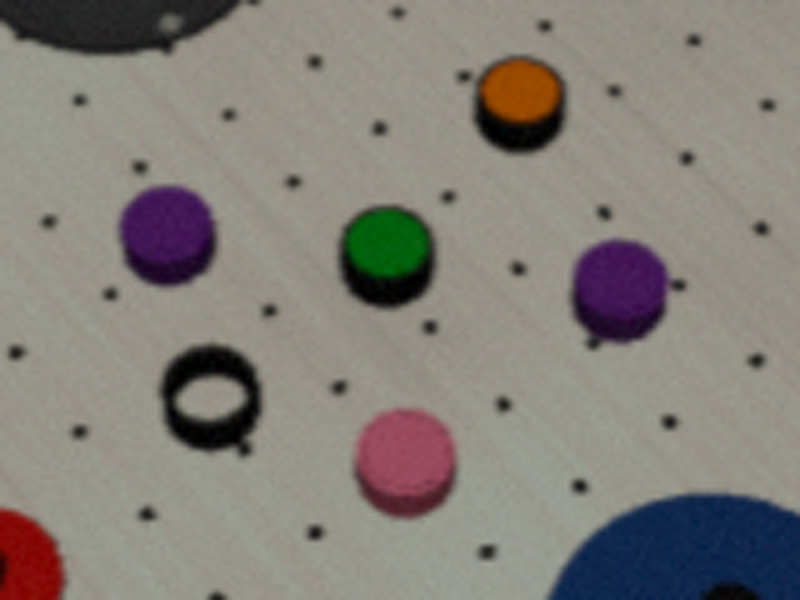

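The crop confirms the green-disc black cell at (267,189). It stands in the row between amber (294,160) and the ring (232,219), and the purple and pink ones are look-alikes.

Run:
```python
from h import *
from workcell import ctrl
print([a for a in dir(ctrl) if a[0]!='_'],ctrl.tip_extent)
C=cam("scene")
g=np.array([546.3,13.5])
for n,uv,z in(("pur1",(223,185),20),("pur2",(314,195),20),("amber",(293.7,157.7),20),("ring",(232,216),20),("pink",(271,229),20),("chamberTop",(213,110),46),("lidc",(334.5,272),14),("disc",(213,124),6),("red",(186,256),8)):
    p=onz(C,uv,z)[0][:2]; d=p-g; print(n,p.round(),round(np.hypot(*d)),round(np.degrees(np.arctan2(d[1],d[0]))))
Cd=cam("side")
print(onz(Cd,(292.9,155),6),onz(Cd,(216,303),14))
```

```text
['Unreachable', 'tip_extent'] 173.4
pur1 [617. -54.] 98 -44
pur2 [477.  88.] 102 133
amber [445. -18.] 106 -163
ring [648.  23.] 102 5
pink [602.  98.] 101 56
chamberTop [ 518. -236.] 251 -96
lidc [562. 248.] 235 86
disc [ 526. -231.] 245 -95
red [773.  37.] 228 6
[[ 532.25594091 -239.45352994    6.        ]] [[558.15484906 252.79856046  14.        ]]
```

play_rows:
  series:
    - {"slide": [-0.5,-0.5,0],"delta_rot": [0,0,0],"hand": 0}
    - {"slide": [-1,-1,0],"delta_rot": [0,0,0],"hand": 0}
    - {"slide": [-1,-1,0],"delta_rot": [0,0,0],"hand": 0}
    - {"slide": [-1,-1,0],"delta_rot": [0,0,0],"hand": 0}
    - {"slide": [-1,-1,0],"delta_rot": [0,0,0],"hand": 0}

```text
t: 1.15
tcp_pos: [250.5, -508.2, 405.2]
orientation: [[0.242, -0.97, 0.001], [-0.97, -0.242, 0.0], [0.0, -0.001, -1.0]]
contact_force: [-0.4, -1.0, -0.8]
grip_width: 85.4
```

Run:
```python
from h import *
s=monitor.state();print(s['t'],s['joints'].round(2),s['tcp_pos'].round(),s['orientation'].round(2))
```

```text
1.15 [ 0.99  0.25  0.01  1.85 -0.    1.04 -0.32] [ 250. -508.  405.] [[ 0.24 -0.97  0.  ]
 [-0.97 -0.24  0.  ]
 [ 0.   -0.   -1.  ]]
```

play_rows:
  series:
    - {"slide": [-1,-1,0],"delta_rot": [0,0,0],"hand": 0}
    - {"slide": [-1,-1,0],"delta_rot": [0,0,0],"hand": 0}
    - {"slide": [-1,-1,0],"delta_rot": [0,0,0],"hand": 0}
    - {"slide": [-1,-1,0],"delta_rot": [0,0,0],"hand": 0}

```text
t: 1.55
tcp_pos: [339.6, -360.1, 405.6]
orientation: [[0.244, -0.97, 0.002], [-0.97, -0.244, 0.0], [0.0, -0.002, -1.0]]
contact_force: [-0.6, -0.4, 0.5]
grip_width: 85.7
```

play_rows:
  series:
    - {"slide": [-1,-1,0],"delta_rot": [0,0,0],"hand": 0}
    - {"slide": [-1,-1,0],"delta_rot": [0,0,0],"hand": 0}
    - {"slide": [-1,-1,0],"delta_rot": [0,0,0],"hand": 0}
    - {"slide": [-1,-1,0],"delta_rot": [0,0,0],"hand": 0}

```text
t: 1.95
tcp_pos: [428.4, -211.6, 406.2]
orientation: [[0.247, -0.969, 0.003], [-0.969, -0.247, 0.001], [0.0, -0.003, -1.0]]
contact_force: [0.3, -1.1, 1.0]
grip_width: 85.4
```

play_rows:
  series:
    - {"slide": [-1,-1,0],"delta_rot": [0,0,0],"hand": 0}
    - {"slide": [-1,-1,0],"delta_rot": [0,0,0],"hand": 0}
    - {"slide": [-1,-1,0],"delta_rot": [0,0,0],"hand": 0}
    - {"slide": [-1,-1,0],"delta_rot": [0,0,0],"hand": 0}
    - {"slide": [-1,-1,0],"delta_rot": [0,0,0],"hand": 0}
    - {"slide": [-1,-1,0],"delta_rot": [0,0,0],"hand": 0}

```text
t: 2.55
tcp_pos: [515.3, -66.4, 406.3]
orientation: [[0.247, -0.969, 0.003], [-0.969, -0.247, 0.001], [0.0, -0.003, -1.0]]
contact_force: [-1.1, -0.9, -0.2]
grip_width: 85.5
```

Run:
```python
from h import *
s=monitor.state();print(s['t'],s['joints'].round(2),s['tcp_pos'].round(),np.abs(s['dq']).max())
C=cam("wrist",s);cv2.imwrite("pics/w1.png",viewer.get_image("wrist"))
for t in("chamber","lid","green_filter"):
    for q in landmark_of(t,"wrist"): print(t,np.round(q["uv"]),round(q["confidence"],2),onz(C,q["uv"],0)[0].round(1))
np.savez("w1.npz",p=s['tcp_pos'],R=s['orientation'])
```

```text
2.55 [ 0.34  0.19 -0.38  1.93  0.08  1.03 -1.4 ] [515. -66. 406.] 0.02082995541867043
chamber [380. 179.] 0.86 [ 528.5 -227.     0. ]
lid [ 3. 55.] 0.67 [561.4 248.    0. ]
green_filter [267.  73.] 0.82 [614.9 -54.7   0. ]
green_filter [133.  49.] 0.79 [602.6  99.9   0. ]
green_filter [130. 159.] 0.61 [476.   84.6   0. ]
green_filter [194. 120.] 0.56 [542.3  17.1   0. ]
```

View pics/w1.png

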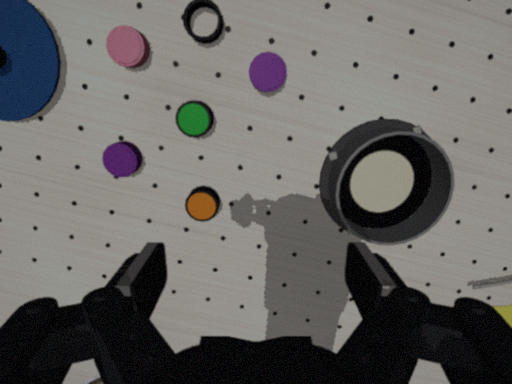

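The wrist view shows green at (194,118), the chamber's white disc at (381,182) and the lid cut off at the left edge. I'll measure by colour.

```bash
cat >> h.py <<'E'
def fitdisc(C,m,z,off=(0,0)):
    """largest contour of mask -> contour points on plane z -> ellipse/circle centre, radius"""
    cs,_=cv2.findContours(m.astype(np.uint8),cv2.RETR_EXTERNAL,cv2.CHAIN_APPROX_NONE)
    c=max(cs,key=cv2.contourArea).reshape(-1,2)+np.array(off)
    P=onz(C,c,z)[:,:2]
    r=least_squares(lambda q:np.hypot(P[:,0]-q[0],P[:,1]-q[1])-q[2],[*P.mean(0),30],loss="soft_l1")
    return r.x.round(1),np.sqrt((r.fun**2).mean()).round(2)
def msk(im,kind,roi):
    x0,y0,x1,y1=roi; r=cv2.GaussianBlur(im,(3,3),0)[y0:y1,x0:x1].astype(int);B,G,R=r[...,0],r[...,1],r[...,2]
    return {"g":(G>R+30)&(G>B+30),"o":(R>G+40)&(R>B+60),"b":(B>R+30)&(B>G+20),"w":(R>110)}[kind]
E
python3 - <<'E'
from h import *
d=np.load("w1.npz");C=cam("wrist",dict(tcp_pos=d['p'],orientation=d['R']))
im=cv2.imread("pics/w1.png")
for n,k,roi,z in(("green","g",(170,95,220,145),20),("amber","o",(180,185,225,225),20),("disc","w",(345,148,418,218),6)):
    print("w",n,fitdisc(C,msk(im,k,roi),z,roi[:2]))
C=cam("scene");im=cv2.imread("pics/scene0.png")
for n,k,roi,z in(("green","g",(250,170,285,205),20),("disc","w",(192,108,236,136),6),("lid","b",(290,230,380,310),14)):
    print("s",n,fitdisc(C,msk(im,k,roi),z,roi[:2]))
C=cam("side");im=cv2.imread("pics/side0.png")
for n,k,roi,z in(("green","g",(245,195,285,225),20),("lid","b",(150,250,280,350),14)):
    print("d",n,fitdisc(C,msk(im,k,roi),z,roi[:2]))
E
```

```text
w green (array([545.2,  14.5,  17.5]), np.float64(0.33))
w amber (array([444.8, -15.2,  16.6]), np.float64(0.36))
w disc (array([ 526.5, -226.6,   39. ]), np.float64(0.35))
s green (array([546.1,  11.9,  17.6]), np.float64(0.57))
s disc (array([ 525.8, -232.6,   35.1]), np.float64(2.55))
s lid (array([561. , 245.1,  69.9]), np.float64(0.62))
d green (array([546.4,  15.7,  16.9]), np.float64(0.67))
d lid (array([560.1, 249.8,  69.5]), np.float64(0.45))
```

play_rows:
  series:
    - {"slide": [-0.59,-0.41,0.4],"delta_rot": [0,0,0],"hand": 0}
    - {"slide": [-0.59,-0.41,0.97],"delta_rot": [0,0,0],"hand": 0}
    - {"slide": [-0.59,-0.41,0.97],"delta_rot": [0,0,0],"hand": 0}
    - {"slide": [-0.59,-0.41,0.97],"delta_rot": [0,0,0],"hand": 0}
    - {"slide": [-0.59,-0.41,0.97],"delta_rot": [0,0,0],"hand": 0}
    - {"slide": [-0.59,-0.41,0.97],"delta_rot": [0,0,0],"hand": 0}

```text
t: 3.35
tcp_pos: [545.8, 12.6, 291.8]
orientation: [[0.244, -0.97, 0.005], [-0.97, -0.244, -0.0], [0.001, -0.005, -1.0]]
contact_force: [0.1, -0.2, 0.3]
grip_width: 85.1
```

Run:
```python
from h import *
s=monitor.state();print(s['t'],s['joints'].round(2),s['tcp_pos'].round(1),s['orientation'].round(4).tolist())
C=cam("wrist",s);im=viewer.get_image("wrist");cv2.imwrite("pics/w2.png",im)
roi=(200,60,320,260);print(fitdisc(C,msk(im,"g",roi),20,roi[:2]))
```

```text
3.35 [ 0.18  0.38 -0.39  1.98  0.2   0.82 -1.64] [545.8  12.6 291.8] [[0.2436, -0.9699, 0.0048], [-0.9699, -0.2436, -0.0002], [0.0014, -0.0046, -1.0]]
(array([545.1,  14.3,  17.6]), np.float64(0.22))
```

View pics/w2.png

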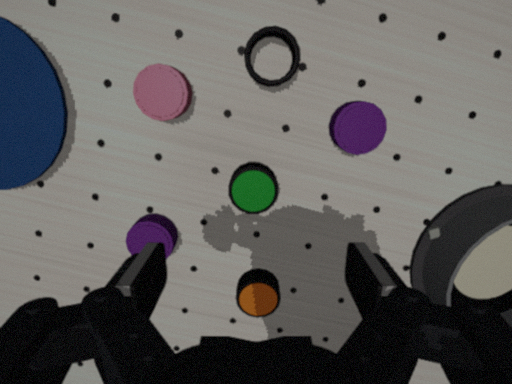

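Green sits centred ahead of the jaws, measured at (545.1,14.3). I'm descending to TCP z of about 172 mm.

play_rows:
  series:
    - {"slide": [-0.017,0.005,0.35],"delta_rot": [-0.0015,0,0],"hand": 0.25}
    - {"slide": [-0.017,0.005,0.7],"delta_rot": [-0.0015,0,0],"hand": 0.25}
    - {"slide": [-0.017,0.005,0.9],"delta_rot": [-0.0015,0,0],"hand": 0.25}
    - {"slide": [-0.017,0.005,0.97],"delta_rot": [-0.0015,0,0],"hand": 0.25}
    - {"slide": [-0.017,0.005,0.97],"delta_rot": [-0.0015,0,0],"hand": 0.25}
    - {"slide": [-0.017,0.005,0.97],"delta_rot": [-0.0015,0,0],"hand": 0.25}

```text
t: 4.0
tcp_pos: [546.2, 14.1, 177.4]
orientation: [[0.243, -0.97, 0.003], [-0.97, -0.243, -0.002], [0.002, -0.003, -1.0]]
contact_force: [-0.1, 0.2, -0.6]
grip_width: 64.2
```

Run:
```python
from h import *
s=monitor.state();print(s['t'],s['tcp_pos'].round(1),s['orientation'].round(4).tolist(),s['grip_width'],s['contact_force'])
C=cam("wrist",s);im=viewer.get_image("wrist");cv2.imwrite("pics/w3.png",im)
im2=viewer.get_image("side");cv2.imwrite("pics/s3.png",cv2.resize(im2[120:270,190:390],None,fx=4,fy=4,interpolation=2))
```

```text
4.0 [546.2  14.1 177.4] [[0.2428, -0.9701, 0.0032], [-0.9701, -0.2428, -0.0015], [0.0023, -0.0028, -1.0]] 64.17192799853123 [-0.10776465  0.21643397 -0.58776432]
```

View pics/w3.png

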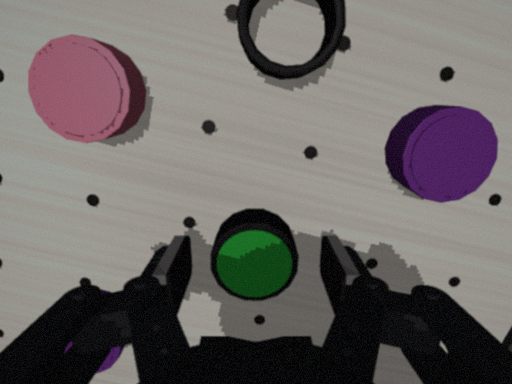

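View pics/s3.png

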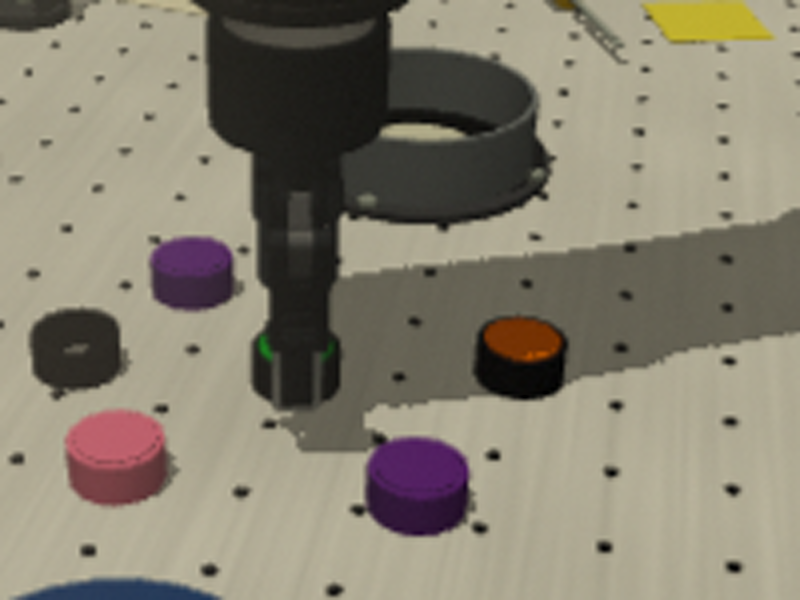

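The wrist view shows green centred between the pads (255,258), and the side view shows the near finger aligned with the cell. I'll lower a little more and close.

play_rows:
  series:
    - {"slide": [0,0.005,0.035],"delta_rot": [0,0,0],"hand": 0.25}
    - {"slide": [0,0.005,0.04],"delta_rot": [0,0,0],"hand": 0.4}
    - {"slide": [0,0.005,0.04],"delta_rot": [0,0,0],"hand": 1}
    - {"slide": [0,0.005,0.04],"delta_rot": [0,0,0],"hand": 1}
    - {"slide": [0,0.005,0.04],"delta_rot": [0,0,0],"hand": 1}
    - {"slide": [0,0.005,0.04],"delta_rot": [0,0,0],"hand": 1}
    - {"slide": [0,0.005,0.04],"delta_rot": [0,0,0],"hand": 1}
  force: 35

```text
t: 4.8
tcp_pos: [545.6, 14.0, 173.0]
orientation: [[0.243, -0.97, 0.004], [-0.97, -0.243, -0.002], [0.003, -0.003, -1.0]]
contact_force: [-2.4, -0.7, 7.9]
grip_width: 40.8
```

play_rows:
  series:
    - {"slide": [0,0,-0.2],"delta_rot": [0,0,0],"hand": 1}
    - {"slide": [0,0,-0.6],"delta_rot": [0,0,0],"hand": 1}
    - {"slide": [0,0,-1],"delta_rot": [0,0,0],"hand": 1}
    - {"slide": [0,0,-1],"delta_rot": [0,0,0],"hand": 1}
    - {"slide": [0,0,-1],"delta_rot": [0,0,0],"hand": 1}

```text
t: 5.3
tcp_pos: [545.3, 14.1, 294.2]
orientation: [[0.243, -0.97, 0.006], [-0.97, -0.243, -0.002], [0.003, -0.006, -1.0]]
contact_force: [0.3, -0.3, -0.7]
grip_width: 41.1
```

Run:
```python
from h import *
s=monitor.state();print(s['t'],s['tcp_pos'].round(1),s['orientation'].round(4).tolist(),s['grip_width'],s['contact_force'])
C=cam("wrist",s);im=viewer.get_image("wrist");cv2.imwrite("pics/w4.png",im)
im2=viewer.get_image("side");cv2.imwrite("pics/s4.png",cv2.resize(im2[80:230,190:390],None,fx=4,fy=4,interpolation=2))
```

```text
5.3 [545.3  14.1 294.2] [[0.2425, -0.9701, 0.0062], [-0.9701, -0.2425, -0.002], [0.0034, -0.0055, -1.0]] 41.112347743616304 [ 0.28088411 -0.28748297 -0.72417321]
```

View pics/w4.png

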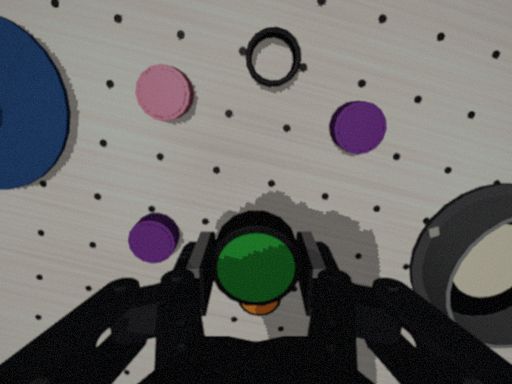

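View pics/s4.png

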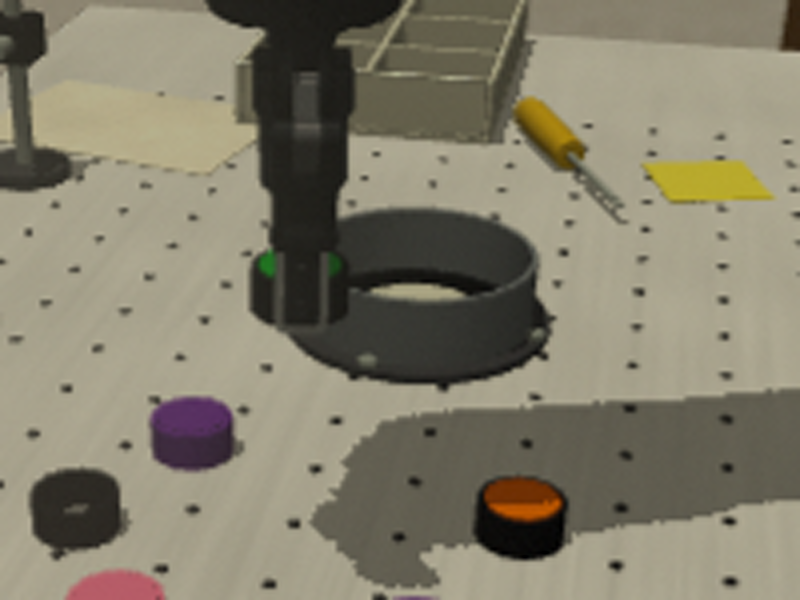

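The filter is held level at 41 mm, its disc visible between the pads (257,268). I'm carrying it over the chamber.

play_rows:
  series:
    - {"slide": [0.3,0.1,0],"delta_rot": [-0.002,-0.001,0],"hand": 1}
    - {"slide": [0.65,0.2,0],"delta_rot": [-0.002,-0.001,0],"hand": 1}
    - {"slide": [0.96,0.32,0],"delta_rot": [-0.002,-0.001,0],"hand": 1}
    - {"slide": [0.96,0.32,0],"delta_rot": [-0.002,-0.001,0],"hand": 1}
    - {"slide": [0.96,0.32,0],"delta_rot": [-0.002,-0.001,0],"hand": 1}

```text
t: 5.9
tcp_pos: [534.9, -107.7, 291.0]
orientation: [[0.241, -0.971, -0.007], [-0.971, -0.241, 0.0], [-0.002, 0.006, -1.0]]
contact_force: [-0.4, 0.5, -0.3]
grip_width: 41.0
```

Run:
```python
from h import *
s=monitor.state();print(s['t'],s['tcp_pos'].round(1),s['orientation'].round(4).tolist(),s['grip_width'],s['contact_force'])
C=cam("wrist",s);im=viewer.get_image("wrist");cv2.imwrite("pics/w5.png",im);np.savez("w5.npz",p=s['tcp_pos'],R=s['orientation'])
```

```text
5.9 [ 534.9 -107.7  291. ] [[0.2409, -0.9705, -0.0067], [-0.9705, -0.2409, 0.0002], [-0.0018, 0.0065, -1.0]] 40.99669335228686 [-0.38498466  0.52202104 -0.31266604]
```

View pics/w5.png

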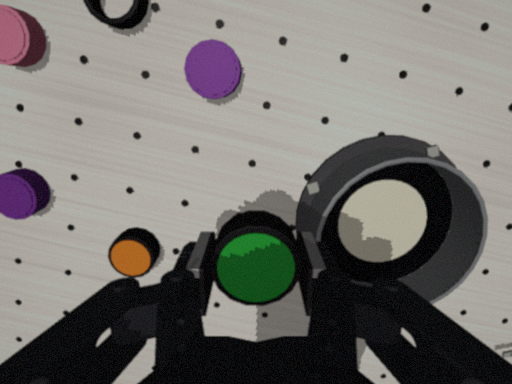

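Run:
```python
from h import *
d=np.load("w5.npz");C=cam("wrist",dict(tcp_pos=d['p'],orientation=d['R']))
im=cv2.imread("pics/w5.png");g=cv2.GaussianBlur(im,(3,3),0)[...,2]
print(g[215,330:460:4],g[245,340:400:4])
for th in(45,55,65):
    roi=(330,178,430,266);m=(g>th)[178:266,330:430]
    m=cv2.morphologyEx(m.astype(np.uint8),cv2.MORPH_OPEN,np.ones((5,5)))
    print(th,fitdisc(C,m,6,roi[:2]))
v=im.copy()
for c,r,z,col in(((526.5,-226.6),40,6,(0,0,255)),((526.5,-226.6),64,46,(255,0,0)),((526.5,-226.6),68,46,(255,255,0)),((526.5,-226.6),78,6,(0,255,0))):
    a=np.linspace(0,6.28,200);P=np.c_[c[0]+r*np.cos(a),c[1]+r*np.sin(a),0*a+z]
    for u in proj(C,P).round().astype(int): 
        if 0<=u[0]<512 and 0<=u[1]<384: v[u[1],u[0]]=col
cv2.imwrite("pics/w5o.png",cv2.resize(v[120:310,280:500],None,fx=3,fy=3))
```

```text
[  7   4  28 117 123 173 176 177 177 177 177 177 177 177 176 176 176 177
 177 176 176 176 176 176 131   6   6   9   8   4  12  41  39] [  3  85 116 116 116 115 116 115 114 115 114 113 115 166 176]
45 (array([ 526.6, -226.8,   40.6]), np.float64(0.33))
55 (array([ 526.6, -226.8,   40.4]), np.float64(0.34))
65 (array([ 526.7, -226.8,   40.2]), np.float64(0.35))
```

View pics/w5o.png

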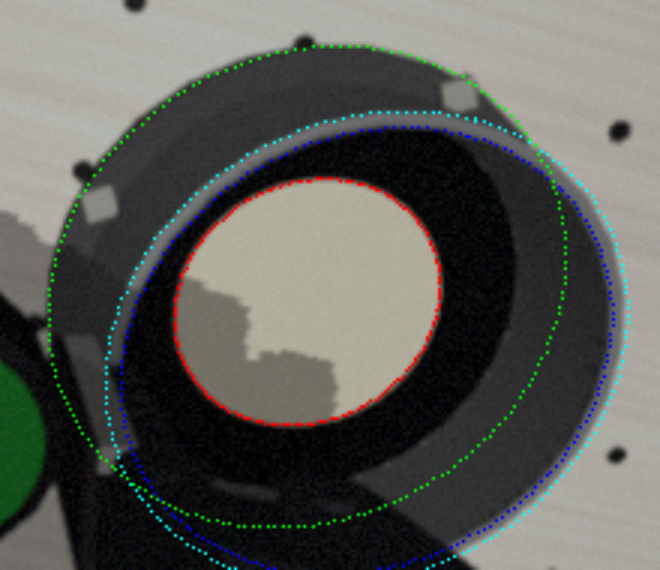

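Red, blue and green circles for a chamber at (526.6,-226.8) overlay the disc, rim and flange well. I'm moving over it.

play_rows:
  series:
    - {"slide": [0.3,0.1,0],"delta_rot": [0.001,0,0],"hand": 1}
    - {"slide": [0.65,0.2,0],"delta_rot": [0.001,0,0],"hand": 1}
    - {"slide": [0.948,0.301,0],"delta_rot": [0.001,0,0],"hand": 1}
    - {"slide": [0.948,0.301,0],"delta_rot": [0.001,0,0],"hand": 1}
    - {"slide": [0.948,0.301,0],"delta_rot": [0.001,0,0],"hand": 1}
    - {"slide": [0.948,0.301,0],"delta_rot": [0.001,0,0],"hand": 1}

```text
t: 6.55
tcp_pos: [528.2, -223.8, 290.9]
orientation: [[0.245, -0.969, -0.004], [-0.969, -0.245, 0.002], [-0.003, 0.003, -1.0]]
contact_force: [0.9, -0.4, -0.7]
grip_width: 40.7
```

Run:
```python
from h import *
s=monitor.state();R=s['orientation'];p=s['tcp_pos'];print(s['t'],p.round(1),R.round(4).tolist(),s['grip_width'])
t=p+R@[0,0,163];print("filter now",t.round(1)); d=np.array([526.7,-226.8,0])-t; d[2]=0
print("lat tool frac",(R.T@d/120).round(4))
```

```text
6.55 [ 528.2 -223.8  290.9] [[0.2452, -0.9695, -0.0036], [-0.9695, -0.2452, 0.0021], [-0.0029, 0.003, -1.0]] 40.74976820437071
filter now [ 527.6 -223.5  127.9]
lat tool frac [ 0.025   0.0144 -0.    ]
```

play_rows:
  series:
    - {"slide": [0.027,0.011,0.2],"delta_rot": [0,0,0],"hand": 1}
    - {"slide": [0.027,0.011,0.45],"delta_rot": [0,0,0],"hand": 1}
    - {"slide": [0.027,0.011,0.65],"delta_rot": [0,0,0],"hand": 1}
    - {"slide": [0.027,0.011,0.8],"delta_rot": [0,0,0],"hand": 1}
    - {"slide": [0.027,0.011,0.8],"delta_rot": [0,0,0],"hand": 1}
    - {"slide": [0.027,0.011,0.8],"delta_rot": [0,0,0],"hand": 1}

```text
t: 7.15
tcp_pos: [527.9, -225.8, 195.2]
orientation: [[0.247, -0.969, -0.004], [-0.969, -0.247, 0.003], [-0.004, 0.003, -1.0]]
contact_force: [0.7, 0.3, -0.4]
grip_width: 40.5
```

Run:
```python
from h import *
s=monitor.state();R=s['orientation'];p=s['tcp_pos'];print(s['t'],p.round(1),R.round(4).tolist(),s['grip_width'])
t=p+R@[0,0,163];print("filter now",t.round(1)); d=np.array([526.7,-226.8,0])-t; d[2]=0
print("lat tool frac",(R.T@d/120).round(4), "z frac",(p[2]-179.3)/120)
im=viewer.get_image("wrist");cv2.imwrite("pics/w6.png",im)
```

```text
7.15 [ 527.9 -225.8  195.2] [[0.247, -0.969, -0.0038], [-0.969, -0.247, 0.0026], [-0.0035, 0.003, -1.0]] 40.469807908176065
filter now [ 527.2 -225.4   32.2]
lat tool frac [ 0.0103  0.0073 -0.    ] z frac 0.13269833812603526
```

View pics/w6.png

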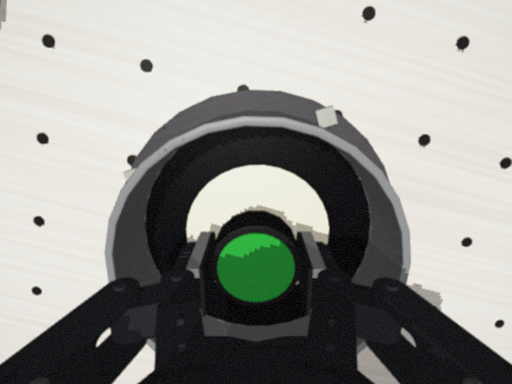

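The filter is inside the mouth, centred over the disc. Lowering it slowly.

play_rows:
  series:
    - {"slide": [0.011,0.008,0.04],"delta_rot": [0,0,0],"hand": 1}
    - {"slide": [0.011,0.008,0.07],"delta_rot": [0,0,0],"hand": 1}
    - {"slide": [0.011,0.008,0.1],"delta_rot": [0,0,0],"hand": 1}
    - {"slide": [0.011,0.008,0.115],"delta_rot": [0,0,0],"hand": 1}
    - {"slide": [0.011,0.008,0.125],"delta_rot": [0,0,0],"hand": 1}
    - {"slide": [0.011,0.008,0.13],"delta_rot": [0,0,0],"hand": 1}
    - {"slide": [0.011,0.008,0.13],"delta_rot": [0,0,0],"hand": 1}

```text
t: 7.9
tcp_pos: [527.4, -227.7, 180.2]
orientation: [[0.246, -0.969, -0.003], [-0.969, -0.246, 0.002], [-0.003, 0.002, -1.0]]
contact_force: [-0.0, 0.2, -1.2]
grip_width: 40.2
```

play_rows:
  series:
    - {"slide": [0,0,0.006],"delta_rot": [0,0,0],"hand": 1}
    - {"slide": [0,0,0.01],"delta_rot": [0,0,0],"hand": 1}
    - {"slide": [0,0,0.01],"delta_rot": [0,0,0],"hand": 1}

```text
t: 8.2
tcp_pos: [527.4, -227.7, 179.2]
orientation: [[0.247, -0.969, -0.003], [-0.969, -0.247, 0.002], [-0.003, 0.002, -1.0]]
contact_force: [-1.2, 0.5, 2.8]
grip_width: 40.6
```

play_rows:
  series:
    - {"slide": [0,0,0.004],"delta_rot": [0,0,0],"hand": 1}
    - {"slide": [0,0,0.004],"delta_rot": [0,0,0],"hand": 1}

```text
t: 8.4
tcp_pos: [527.4, -227.6, 179.1]
orientation: [[0.246, -0.969, -0.003], [-0.969, -0.246, 0.002], [-0.002, 0.002, -1.0]]
contact_force: [-4.5, 1.4, 8.6]
grip_width: 40.9
```

Contact confirmed at 8.6 N. Releasing gradually.

play_rows:
  series:
    - {"slide": [0,0,0],"delta_rot": [0,0,0],"hand": 0.5}
    - {"slide": [0,0,0],"delta_rot": [0,0,0],"hand": 0.45}
    - {"slide": [0,0,0],"delta_rot": [0,0,0],"hand": 0.38}
    - {"slide": [0,0,0],"delta_rot": [0,0,0],"hand": 0.3}
    - {"slide": [0,0,0],"delta_rot": [0,0,0],"hand": 0.3}

```text
t: 8.9
tcp_pos: [527.4, -227.6, 179.0]
orientation: [[0.246, -0.969, -0.003], [-0.969, -0.246, 0.002], [-0.002, 0.002, -1.0]]
contact_force: [-1.1, -0.0, 0.9]
grip_width: 59.6
```

play_rows:
  series:
    - {"slide": [0,0,-0.2],"delta_rot": [0,0,0],"hand": 0.3}
    - {"slide": [0,0,-0.5],"delta_rot": [0,0,0],"hand": 0.3}
    - {"slide": [0,0,-0.9],"delta_rot": [0,0,0],"hand": 0.3}
    - {"slide": [0,-0.3,-1],"delta_rot": [0,0,0],"hand": 0.3}
    - {"slide": [0,-0.6,-1],"delta_rot": [0,0,0],"hand": 0.3}
    - {"slide": [0,-0.6,-1],"delta_rot": [0,0,0],"hand": 0.3}

```text
t: 9.5
tcp_pos: [601.0, -208.0, 299.8]
orientation: [[0.249, -0.968, 0.001], [-0.968, -0.249, 0.003], [-0.002, -0.002, -1.0]]
contact_force: [-0.2, 0.3, -0.1]
grip_width: 59.7
```

Run:
```python
from h import *
s=monitor.state();R=s['orientation'];p=s['tcp_pos'];print(s['t'],p.round(1),R.round(4).tolist(),s['grip_width'])
im=viewer.get_image("wrist");cv2.imwrite("pics/w7.png",im)
C=cam("wrist",s);roi=(100,20,420,300);print(fitdisc(C,msk(im,"g",roi),26,roi[:2]))
```

```text
9.5 [ 601.  -208.   299.8] [[0.2492, -0.9684, 0.0011], [-0.9684, -0.2492, 0.0026], [-0.0023, -0.0017, -1.0]] 59.67901671059217
(array([ 525.8, -227.2,   17.3]), np.float64(0.31))
```

View pics/w7.png

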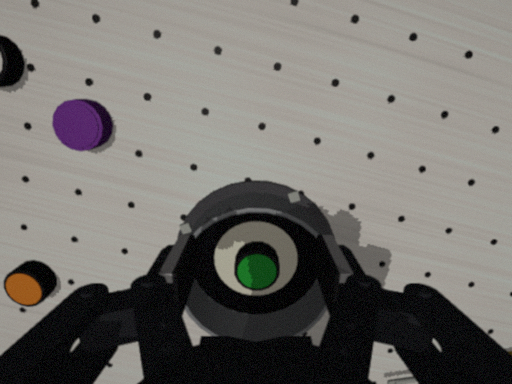

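The green filter stands flat on the white disc, measured at (525.8,-227.2), about 1 mm from the centre. Now to the lid.

play_rows:
  series:
    - {"slide": [-0.4,-0.07,-0.1],"delta_rot": [0,0,0],"hand": 0.3}
    - {"slide": [-0.8,-0.14,-0.2],"delta_rot": [0,0,0],"hand": 0.3}
    - {"slide": [-1,-0.16,-0.3],"delta_rot": [0,0,0],"hand": 0.2}
    - {"slide": [-1,-0.16,-0.3],"delta_rot": [0,0,0],"hand": 0.2}

```text
t: 9.95
tcp_pos: [587.4, -84.0, 336.7]
orientation: [[0.253, -0.967, -0.0], [-0.967, -0.253, 0.003], [-0.003, -0.001, -1.0]]
contact_force: [0.4, -1.0, -0.2]
grip_width: 68.4
```

play_rows:
  series:
    - {"slide": [-0.4,-0.07,0],"delta_rot": [0,0,0],"hand": 0.2}
    - {"slide": [-0.8,-0.14,0],"delta_rot": [0,0,0],"hand": 0.2}
    - {"slide": [-1,-0.16,0],"delta_rot": [0,0,0],"hand": 0.2}
    - {"slide": [-1,-0.16,0],"delta_rot": [0,0,0],"hand": 0.2}

```text
t: 10.35
tcp_pos: [574.6, 39.9, 336.8]
orientation: [[0.258, -0.966, -0.001], [-0.966, -0.258, 0.004], [-0.004, -0.0, -1.0]]
contact_force: [0.1, -0.2, 0.2]
grip_width: 68.2
```

play_rows:
  series:
    - {"slide": [-0.4,-0.07,0],"delta_rot": [0,0,0],"hand": 0.2}
    - {"slide": [-0.8,-0.14,0],"delta_rot": [0,0,0],"hand": 0.2}
    - {"slide": [-1,-0.16,0],"delta_rot": [0,0,0],"hand": 0.2}
    - {"slide": [-1,-0.16,0],"delta_rot": [0,0,0],"hand": 0.2}
    - {"slide": [-1,-0.16,0],"delta_rot": [0,0,0],"hand": 0.2}
    - {"slide": [-1,-0.16,0],"delta_rot": [0,0,0],"hand": 0.2}

```text
t: 10.95
tcp_pos: [562.6, 158.7, 337.0]
orientation: [[0.255, -0.967, -0.001], [-0.967, -0.255, 0.003], [-0.003, 0.0, -1.0]]
contact_force: [-0.1, 0.1, 0.1]
grip_width: 68.7
```

Run:
```python
from h import *
s=monitor.state();R=s['orientation'];p=s['tcp_pos'];print(s['t'],s['joints'].round(2),p.round(1),R.round(4).tolist(),s['grip_width'])
im=viewer.get_image("wrist");cv2.imwrite("pics/w8.png",im)
C=cam("wrist",s);np.savez("w8.npz",p=p,R=R);roi=(0,0,512,384);print(fitdisc(C,msk(im,"b",roi),14,roi[:2]))
```

```text
10.95 [-0.02  0.39 -0.45  1.86  0.2   0.95 -1.88] [562.6 158.7 337. ] [[0.2552, -0.9669, -0.0012], [-0.9669, -0.2552, 0.0029], [-0.0031, 0.0004, -1.0]] 68.68154442787022
(array([560. , 246.2,  70.5]), np.float64(0.32))
```

View pics/w8.png

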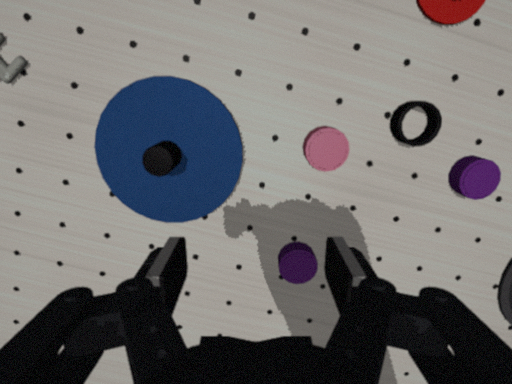

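The lid is whole in view at (170,148), centre (560.0,246.2), fitted radius 70.5. Moving over the knob.

play_rows:
  series:
    - {"slide": [-0.4,-0.1,0.2],"delta_rot": [0,0,0],"hand": 0.2}
    - {"slide": [-0.711,-0.165,0.4],"delta_rot": [0,0,0],"hand": 0.2}
    - {"slide": [-0.711,-0.165,0.72],"delta_rot": [0,0,0],"hand": 0.2}
    - {"slide": [-0.711,-0.165,0.72],"delta_rot": [0,0,0],"hand": 0.2}
    - {"slide": [-0.711,-0.165,0.72],"delta_rot": [0,0,0],"hand": 0.2}

```text
t: 11.5
tcp_pos: [560.4, 245.1, 251.0]
orientation: [[0.253, -0.967, -0.002], [-0.967, -0.253, 0.002], [-0.002, 0.002, -1.0]]
contact_force: [0.9, -0.4, 1.1]
grip_width: 68.1
```

Run:
```python
from h import *
s=monitor.state();R=s['orientation'];p=s['tcp_pos'];print(s['t'],s['joints'].round(2),p.round(1),R.round(4).tolist(),s['grip_width'])
im=viewer.get_image("wrist");cv2.imwrite("pics/w9.png",im)
C=cam("wrist",s);v=im.copy()
for r,z,col in((72,14,(0,0,255)),(14,48,(0,255,255))):
    a=np.linspace(0,6.28,200);P=np.c_[560+r*np.cos(a),246.2+r*np.sin(a),0*a+z]
    for u in proj(C,P).round().astype(int): 
        if 0<=u[0]<512 and 0<=u[1]<384: v[u[1],u[0]]=col
cv2.imwrite("pics/w9o.png",v)
t=p+R@[0,0,160];d=np.array([560,246.2,0])-t;d[2]=0;print((R.T@d/120).round(4))
```

```text
11.5 [-0.18  0.53 -0.43  1.85  0.29  0.82 -2.08] [560.4 245.1 251. ] [[0.2535, -0.9673, -0.0022], [-0.9673, -0.2535, 0.0019], [-0.0024, 0.0017, -1.0]] 68.06901148414468
[-0.0063 -0.0012  0.    ]
```

View pics/w9o.png

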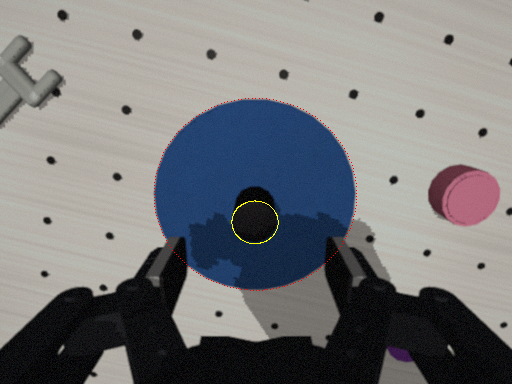

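The overlays match the lid's plate and knob. Descending and gripping.

play_rows:
  series:
    - {"slide": [-0.006,-0.001,0.2],"delta_rot": [0,0,0],"hand": 0.3}
    - {"slide": [-0.006,-0.001,0.38],"delta_rot": [0,0,0],"hand": 0.3}
    - {"slide": [-0.006,-0.001,0.47],"delta_rot": [0,0,0],"hand": 0.4}
    - {"slide": [-0.006,-0.001,0.485],"delta_rot": [0,0,0],"hand": 0.5}
    - {"slide": [-0.006,-0.001,0.485],"delta_rot": [0,0,0],"hand": 1}
    - {"slide": [-0.006,-0.001,0.485],"delta_rot": [0,0,0],"hand": 1}
    - {"slide": [-0.006,-0.001,0.485],"delta_rot": [0,0,0],"hand": 1}
    - {"slide": [-0.006,-0.001,0.485],"delta_rot": [0,0,0],"hand": 1}
    - {"slide": [-0.006,-0.001,0.485],"delta_rot": [0,0,0],"hand": 1}
  force: 60

```text
t: 12.45
tcp_pos: [561.2, 246.2, 195.3]
orientation: [[0.253, -0.968, 0.001], [-0.968, -0.253, 0.003], [-0.003, -0.002, -1.0]]
contact_force: [-1.3, -2.5, 8.3]
grip_width: 26.3
```

Run:
```python
from h import *
s=monitor.state();R=s['orientation'];p=s['tcp_pos'];print(s['t'],p.round(1),R.round(4).tolist(),s['grip_width'],s['contact_force'].round(1))
im2=viewer.get_image("side");cv2.imwrite("pics/s10.png",cv2.resize(im2[220:370,120:320],None,fx=4,fy=4,interpolation=2))
```

```text
12.45 [561.2 246.2 195.3] [[0.2528, -0.9675, 0.0014], [-0.9675, -0.2528, 0.0031], [-0.0027, -0.0021, -1.0]] 26.347950337124256 [-1.3 -2.5  8.3]
```

View pics/s10.png

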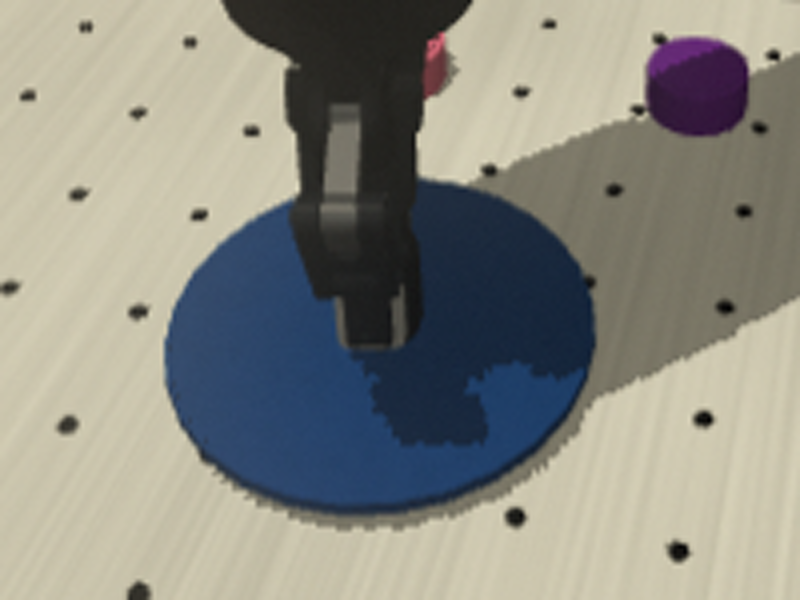

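The pads hold the knob, tips just above the plate, with the lid flat. Lifting.

play_rows:
  series:
    - {"slide": [0,0,-0.1],"delta_rot": [0,0,0],"hand": 1}
    - {"slide": [0,0,-0.3],"delta_rot": [0,0,0],"hand": 1}
    - {"slide": [0,0,-0.6],"delta_rot": [0,0,0],"hand": 1}
    - {"slide": [0,0,-0.85],"delta_rot": [0,0,0],"hand": 1}
    - {"slide": [0,0,-1],"delta_rot": [0,0,0],"hand": 1}
    - {"slide": [0,0,-1],"delta_rot": [0,0,0],"hand": 1}
    - {"slide": [0,0,-1],"delta_rot": [0,0,0],"hand": 1}
  force: 70

```text
t: 13.2
tcp_pos: [560.9, 245.6, 315.7]
orientation: [[0.253, -0.968, 0.002], [-0.968, -0.253, 0.003], [-0.003, -0.003, -1.0]]
contact_force: [-0.2, 0.0, -3.2]
grip_width: 25.8
```

Run:
```python
from h import *
s=monitor.state();R=s['orientation'];p=s['tcp_pos'];print(s['t'],p.round(1),R.round(4).tolist(),s['grip_width'],s['contact_force'].round(1))
im2=viewer.get_image("side");cv2.imwrite("pics/s11.png",cv2.resize(im2[150:330,120:330],None,fx=3.5,fy=3.5,interpolation=2))
im2=viewer.get_image("wrist");cv2.imwrite("pics/w11.png",im2)
d=np.array([526.5,-226.8,0])-p;d[2]=0;print((R.T@d).round(1))
```

```text
13.2 [560.9 245.6 315.7] [[0.2527, -0.9676, 0.0022], [-0.9676, -0.2527, 0.0032], [-0.0025, -0.0029, -1.0]] 25.7914010028145 [-0.2  0.  -3.2]
[448.4 152.7  -1.6]
```

View pics/s11.png

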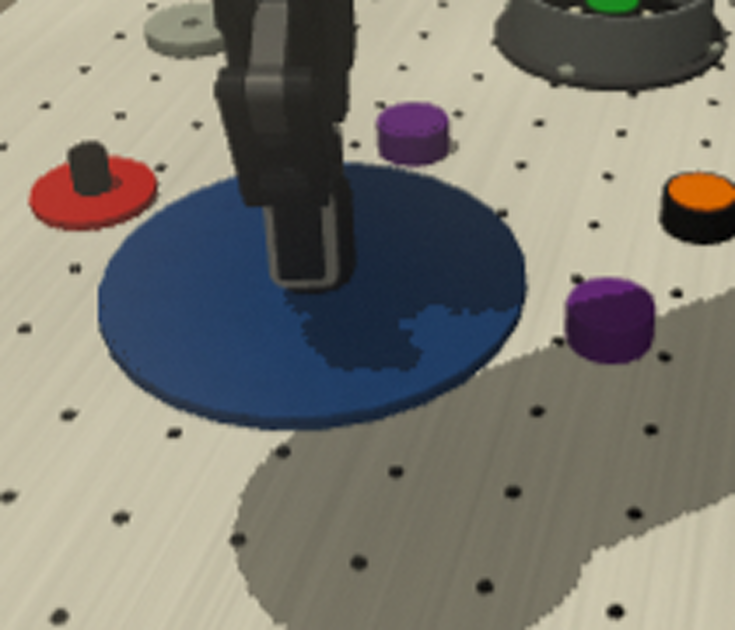

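View pics/w11.png

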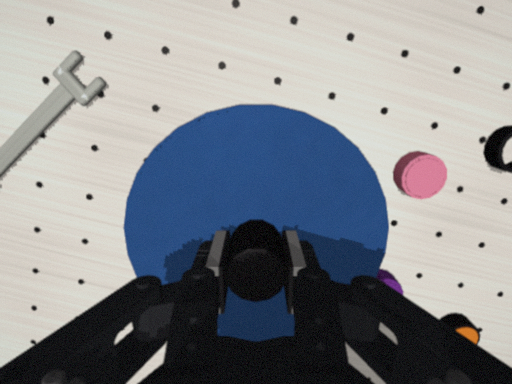

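The lid is held level at both views. Carrying it over in four calls.

play_rows:
  series:
    - {"slide": [0.2,0.07,0],"delta_rot": [0,0,0],"hand": 1}
    - {"slide": [0.5,0.17,0],"delta_rot": [0,0,0],"hand": 1}
    - {"slide": [0.8,0.27,0],"delta_rot": [0,0,0],"hand": 1}
    - {"slide": [0.93,0.315,0],"delta_rot": [0,0,0],"hand": 1}
    - {"slide": [0.93,0.315,0],"delta_rot": [0,0,0],"hand": 1}

```text
t: 13.8
tcp_pos: [552.2, 125.1, 313.1]
orientation: [[0.249, -0.968, -0.002], [-0.968, -0.249, 0.001], [-0.001, 0.001, -1.0]]
contact_force: [-0.3, -0.1, -2.7]
grip_width: 25.6
```

play_rows:
  series:
    - {"slide": [0.2,0.07,0],"delta_rot": [0,0,0],"hand": 1}
    - {"slide": [0.5,0.17,0],"delta_rot": [0,0,0],"hand": 1}
    - {"slide": [0.8,0.27,0],"delta_rot": [0,0,0],"hand": 1}
    - {"slide": [0.93,0.315,0],"delta_rot": [0,0,0],"hand": 1}
    - {"slide": [0.93,0.315,0],"delta_rot": [0,0,0],"hand": 1}

```text
t: 14.3
tcp_pos: [543.3, 5.6, 312.3]
orientation: [[0.246, -0.969, -0.003], [-0.969, -0.246, 0.0], [-0.001, 0.003, -1.0]]
contact_force: [-0.0, 0.1, -3.1]
grip_width: 26.4
```

play_rows:
  series:
    - {"slide": [0.2,0.07,0],"delta_rot": [0,0,0],"hand": 1}
    - {"slide": [0.5,0.17,0],"delta_rot": [0,0,0],"hand": 1}
    - {"slide": [0.8,0.27,0],"delta_rot": [0,0,0],"hand": 1}
    - {"slide": [0.93,0.315,0],"delta_rot": [0,0,0],"hand": 1}
    - {"slide": [0.93,0.315,0],"delta_rot": [0,0,0],"hand": 1}
    - {"slide": [0.93,0.315,0],"delta_rot": [0,0,0],"hand": 1}

```text
t: 14.9
tcp_pos: [534.6, -110.4, 311.9]
orientation: [[0.248, -0.969, -0.003], [-0.969, -0.248, 0.001], [-0.002, 0.003, -1.0]]
contact_force: [0.1, 0.4, -3.4]
grip_width: 25.9
```

Run:
```python
from h import *
s=monitor.state();R=s['orientation'];p=s['tcp_pos'];print(s['t'],p.round(1),R.round(4).tolist(),s['grip_width'],s['contact_force'].round(1))
d=np.array([527.5,-226.8,0])-p;d[2]=0;print((R.T@d/120).round(4))
```

```text
14.9 [ 534.6 -110.4  311.9] [[0.2476, -0.9688, -0.0033], [-0.9688, -0.2476, 0.0014], [-0.0022, 0.0029, -1.0]] 25.874300673691998 [ 0.1  0.4 -3.4]
[ 0.9251  0.2974 -0.0011]
```

play_rows:
  series:
    - {"slide": [0.2,0.07,0],"delta_rot": [0.001,0,0],"hand": 1}
    - {"slide": [0.5,0.17,0],"delta_rot": [0.001,0,0],"hand": 1}
    - {"slide": [0.8,0.26,0],"delta_rot": [0.001,0,0],"hand": 1}
    - {"slide": [0.93,0.3,0],"delta_rot": [0.001,0,0],"hand": 1}
    - {"slide": [0.93,0.3,0],"delta_rot": [0.001,0,0],"hand": 1}
    - {"slide": [0.93,0.3,0],"delta_rot": [0.001,0,0],"hand": 1}

```text
t: 15.5
tcp_pos: [527.9, -225.8, 311.5]
orientation: [[0.249, -0.968, -0.0], [-0.968, -0.249, 0.003], [-0.003, -0.0, -1.0]]
contact_force: [0.2, 0.2, -3.3]
grip_width: 25.9
```

Run:
```python
from h import *
s=monitor.state();R=s['orientation'];p=s['tcp_pos'];print(s['t'],p.round(1),R.round(4).tolist(),s['grip_width'],s['contact_force'].round(1))
d=np.array([527.5,-226.8,0])-p-R@[0,0,175];d[2]=0;print((R.T@d/120).round(4))
im2=viewer.get_image("scene");cv2.imwrite("pics/c12.png",cv2.resize(im2[50:190,130:320],None,fx=4,fy=4,interpolation=2))
im=viewer.get_image("wrist");cv2.imwrite("pics/w12.png",im)
```

```text
15.5 [ 527.9 -225.8  311.5] [[0.2492, -0.9685, -0.0004], [-0.9685, -0.2492, 0.0032], [-0.0032, -0.0004, -1.0]] 25.946534119164077 [ 0.2  0.2 -3.3]
[ 0.0121  0.0061 -0.    ]
```

View pics/c12.png

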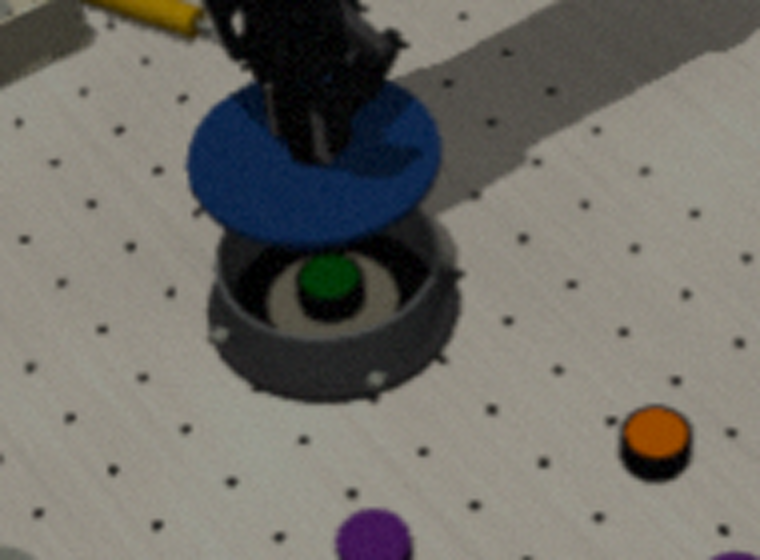

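View pics/w12.png

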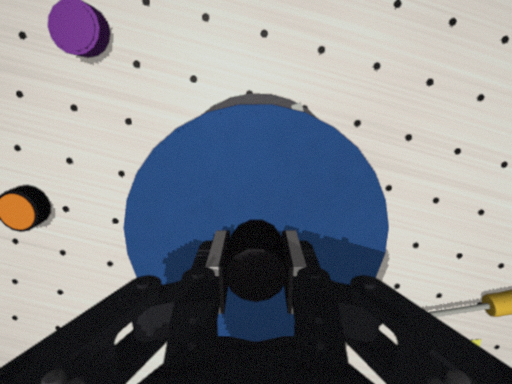

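The scene view shows the lid level above the chamber with the green filter still standing on the disc. Lowering to just above the rim.

play_rows:
  series:
    - {"slide": [0.012,0.006,0.15],"delta_rot": [0,0,0],"hand": 1}
    - {"slide": [0.012,0.006,0.35],"delta_rot": [0,0,0],"hand": 1}
    - {"slide": [0.012,0.006,0.5],"delta_rot": [0,0,0],"hand": 1}
    - {"slide": [0.012,0.006,0.56],"delta_rot": [0,0,0],"hand": 1}
    - {"slide": [0.012,0.006,0.56],"delta_rot": [0,0,0],"hand": 1}
    - {"slide": [0.012,0.006,0.56],"delta_rot": [0,0,0],"hand": 1}

```text
t: 16.2
tcp_pos: [528.0, -226.3, 245.2]
orientation: [[0.251, -0.968, 0.0], [-0.968, -0.251, 0.003], [-0.003, -0.001, -1.0]]
contact_force: [0.8, 0.6, -2.8]
grip_width: 25.8
```

Run:
```python
from h import *
s=monitor.state();R=s['orientation'];p=s['tcp_pos'];print(s['t'],p.round(1),R.round(4).tolist(),s['grip_width'],s['contact_force'].round(1))
d=np.array([527.5,-226.8,0])-p-R@[0,0,180];d[2]=0;print((R.T@d/120).round(4))
im2=viewer.get_image("scene");cv2.imwrite("pics/c13.png",cv2.resize(im2[50:190,130:320],None,fx=4,fy=4,interpolation=2))
im2=viewer.get_image("side");cv2.imwrite("pics/s13.png",cv2.resize(im2[70:210,200:390],None,fx=4,fy=4,interpolation=2))
```

```text
16.2 [ 528.  -226.3  245.2] [[0.2509, -0.968, 0.0005], [-0.968, -0.2509, 0.0029], [-0.0027, -0.0012, -1.0]] 25.839107214199572 [ 0.8  0.6 -2.8]
[ 0.007   0.0073 -0.    ]
```

View pics/c13.png

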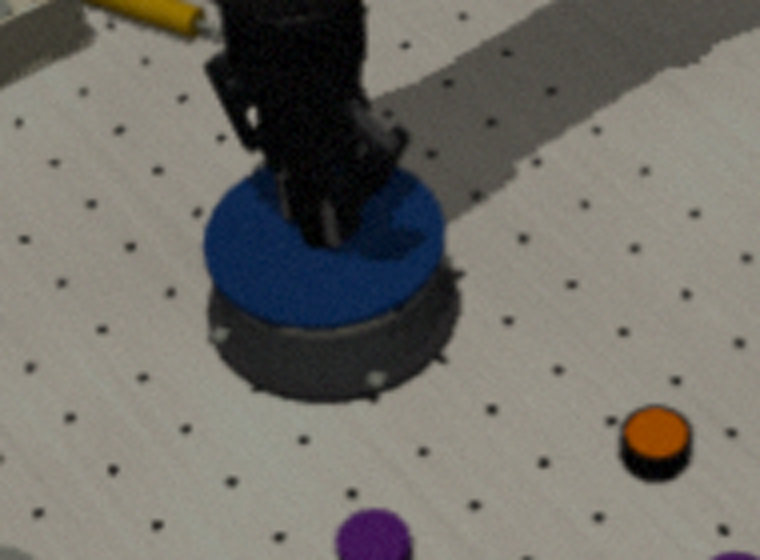

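View pics/s13.png

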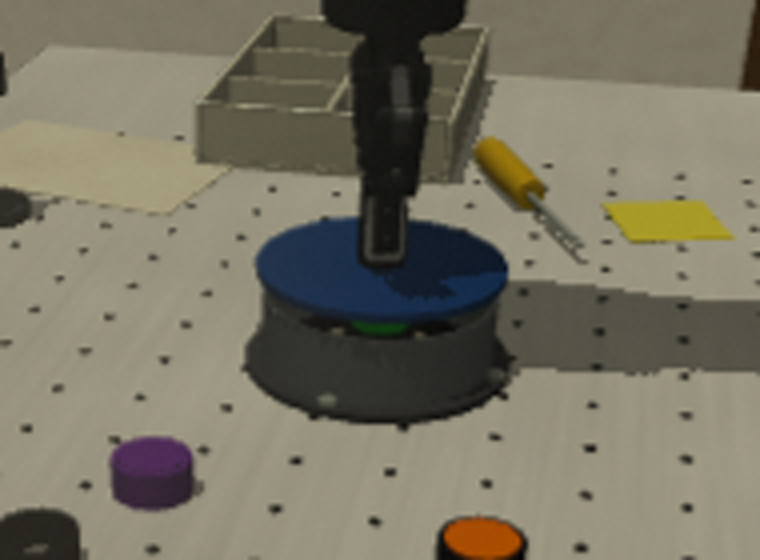

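Centred and level just above the rim. Now lowering slowly to about z 234, where home is expected at 233.3.

play_rows:
  series:
    - {"slide": [0.007,0.006,0.02],"delta_rot": [0,0,0],"hand": 1}
    - {"slide": [0.007,0.006,0.04],"delta_rot": [0,0,0],"hand": 1}
    - {"slide": [0.007,0.006,0.055],"delta_rot": [0,0,0],"hand": 1}
    - {"slide": [0.007,0.006,0.07],"delta_rot": [0,0,0],"hand": 1}
    - {"slide": [0.007,0.006,0.08],"delta_rot": [0,0,0],"hand": 1}
    - {"slide": [0.007,0.006,0.09],"delta_rot": [0,0,0],"hand": 1}
    - {"slide": [0.007,0.006,0.09],"delta_rot": [0,0,0],"hand": 1}

```text
t: 17.0
tcp_pos: [527.4, -227.6, 234.5]
orientation: [[0.25, -0.968, 0.001], [-0.968, -0.25, 0.003], [-0.002, -0.001, -1.0]]
contact_force: [-0.1, 0.1, -2.7]
grip_width: 26.2
```

play_rows:
  series:
    - {"slide": [0,0,0.004],"delta_rot": [0,0,0],"hand": 1}
    - {"slide": [0,0,0.006],"delta_rot": [0,0,0],"hand": 1}
    - {"slide": [0,0,0.006],"delta_rot": [0,0,0],"hand": 1}

```text
t: 17.3
tcp_pos: [527.5, -227.6, 233.8]
orientation: [[0.25, -0.968, 0.001], [-0.968, -0.25, 0.003], [-0.002, -0.002, -1.0]]
contact_force: [-0.2, -0.3, -3.5]
grip_width: 25.5
```

play_rows:
  series:
    - {"slide": [0,0,0.004],"delta_rot": [0,0,0],"hand": 1}
    - {"slide": [0,0,0.006],"delta_rot": [0,0,0],"hand": 1}
    - {"slide": [0,0,0.006],"delta_rot": [0,0,0],"hand": 1}

```text
t: 17.6
tcp_pos: [527.5, -227.6, 233.4]
orientation: [[0.25, -0.968, 0.001], [-0.968, -0.25, 0.002], [-0.002, -0.002, -1.0]]
contact_force: [-2.5, 1.0, 4.2]
grip_width: 25.7
```

play_rows:
  series:
    - {"slide": [0,0,0.004],"delta_rot": [0,0,0],"hand": 1}
    - {"slide": [0,0,0.005],"delta_rot": [0,0,0],"hand": 1}
    - {"slide": [0,0,0.005],"delta_rot": [0,0,0],"hand": 1}

```text
t: 17.9
tcp_pos: [527.5, -227.6, 233.4]
orientation: [[0.25, -0.968, 0.001], [-0.968, -0.25, 0.002], [-0.002, -0.002, -1.0]]
contact_force: [-4.7, 1.0, 10.4]
grip_width: 26.1
```

The lid rests on the rim at z 233.4, matching the expected 233.3, with 10 N. Releasing gently and retreating.

play_rows:
  series:
    - {"slide": [0,0,0],"delta_rot": [0,0,0],"hand": 0.68}
    - {"slide": [0,0,0],"delta_rot": [0,0,0],"hand": 0.62}
    - {"slide": [0,0,0],"delta_rot": [0,0,0],"hand": 0.5}
    - {"slide": [0,0,0],"delta_rot": [0,0,0],"hand": 0.3}
    - {"slide": [0,0,0],"delta_rot": [0,0,0],"hand": 0.2}
    - {"slide": [0,0,0],"delta_rot": [0,0,0],"hand": 0.2}

```text
t: 18.5
tcp_pos: [527.6, -227.6, 233.4]
orientation: [[0.25, -0.968, 0.001], [-0.968, -0.25, 0.002], [-0.002, -0.002, -1.0]]
contact_force: [-0.5, -1.2, 0.1]
grip_width: 68.0
```

play_rows:
  series:
    - {"slide": [0,0,-0.2],"delta_rot": [0,0,0],"hand": 0.2}
    - {"slide": [0,0,-0.5],"delta_rot": [0,0,0],"hand": 0.2}
    - {"slide": [0,0,-0.9],"delta_rot": [0,0,0],"hand": 0.2}
    - {"slide": [0,-0.3,-1],"delta_rot": [0,0,0],"hand": 0.2}
    - {"slide": [0,-0.7,-1],"delta_rot": [0,0,0],"hand": 0.2}
    - {"slide": [0,-0.7,-1],"delta_rot": [0,0,0],"hand": 0.2}
    - {"slide": [0,-0.7,-1],"delta_rot": [0,0,0],"hand": 0.2}

```text
t: 19.2
tcp_pos: [609.2, -206.2, 352.9]
orientation: [[0.252, -0.968, 0.001], [-0.968, -0.252, 0.003], [-0.002, -0.001, -1.0]]
contact_force: [-0.7, -0.1, -0.2]
grip_width: 68.1
```

Run:
```python
from h import *
s=monitor.state();R=s['orientation'];p=s['tcp_pos'];print(s['t'],p.round(1),s['grip_width'],s['contact_force'].round(1))
im=viewer.get_image("wrist");C=cam("wrist",s);roi=(0,0,512,384);print("wrist lid z52",fitdisc(C,msk(im,"b",roi),52,roi[:2]))
a=viewer.get_image("scene");b=viewer.get_image("side")
roi=(130,50,290,180);print("scene",fitdisc(cam("scene"),msk(a,"b",roi),52,roi[:2]))
roi=(220,90,370,190);print("side",fitdisc(cam("side"),msk(b,"b",roi),52,roi[:2]))
roi=(280,145,310,175);print("amber",fitdisc(cam("scene"),msk(a,"o",roi),20,roi[:2]),fitdisc(cam("scene"),msk(cv2.imread("pics/scene0.png"),"o",roi),20,roi[:2]))
v=np.vstack([cv2.resize(a[50:170,130:330],(800,300)[:0] or None,fx=3,fy=2.4),cv2.resize(b[90:210,200:400],None,fx=3,fy=2.4)]) 
cv2.imwrite("pics/f.png",v);cv2.imwrite("pics/w14.png",im)
```

```text
19.2 [ 609.2 -206.2  352.9] 68.05275741533573 [-0.7 -0.1 -0.2]
wrist lid z52 (array([ 527.4, -226.6,   70.2]), np.float64(0.9))
scene (array([ 530.4, -221.1,   64. ]), np.float64(17.9))
side (array([ 522.7, -199.9,   48. ]), np.float64(16.87))
amber (array([445.4, -18.3,  16.6]), np.float64(0.73)) (array([445.2, -18.3,  16.6]), np.float64(0.73))
```

View pics/f.png

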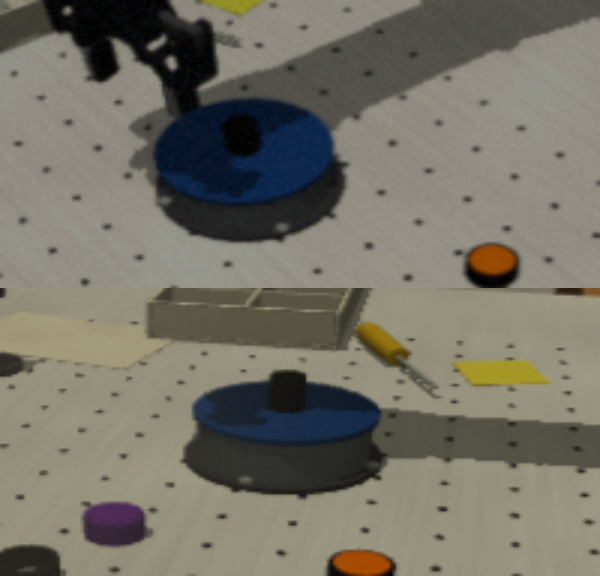

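View pics/w14.png

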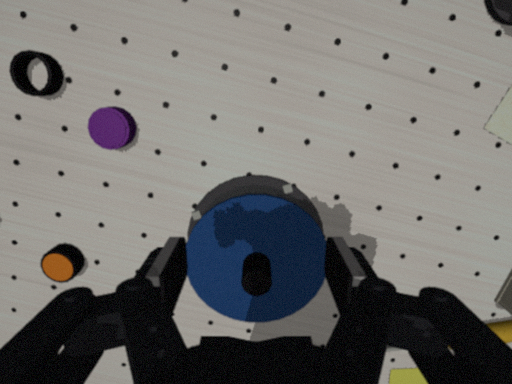

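All three views show the lid level on the rim, centred at (527.4,-226.6) in the wrist view, with the arm well clear and amber unmoved. Handing in.

```bash
python3 -c "
from workcell import job
print(job.job_done())"
```

```text
the job is handed in; nothing more can be done
None
```

The green filter is in the chamber and the chamber is closed with the blue lid. The job was handed in at about 19.4 s, and no verdict is reported.

- **Filter:** I lowered it until contact (about 9 N) and then let go. It stood flat at (525.8, -227.2), about 1 mm from the white disc's centre at (526.7, -226.8). I saw it still standing on the disc as the lid came over.
- **Lid:** I lowered it until it met the rim at 233.4 mm tool height, against 233.3 expected, with about 10 N. After release the wrist view put its centre at (527.4, -226.6), within 1 mm of the chamber's centre. It looks level in the scene, side and wrist views.
- **Amber filter:** it is where it was, within 0.2 mm in the scene camera.
- **Arm:** it is clear of everything.
- **Failed check:** the final scene and side circle fits of the lid gave nothing usable (residual about 17 mm), most likely because the gripper's shadow cut across the plate. For those two views I judged the lid by eye.

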